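Right a toppled sample bottle inside a deep tote

ROBOT

A 7-joint arm with a two-finger parallel gripper is mounted at the origin on the work surface. World frame = base frame: x ahead of the robot, y to its left, z up, the work surface at z = 0. Lengths are in m, angles in rad, forces in N, time in s.
With the tool pointing down it reaches from about 0.4 to 0.875 m from the base axis. Payload 6.5 kg.
Tool frame: the origin (TCP) lies midway between the tips of the shut fingers; the grasp point (between the pads) lies 19 mm behind it; y points along the fingers, z is the direction in which the jaws open and shut, and the axes are right-handed (so a half turn about y gives the same grasp; the last joint's range is limited). The gripper opens to 85 mm and grips with 20 to 120 N. Pads are 22 mm wide; open, the fingers measure 114 mm over their backs; the gripper's body (76 mm by 85 mm) begins 54 mm behind the grasp point. The pads swing forward as they close: fully open they stand 13 mm farther back than shut.
Start: joints at [1.11, 0.536, -0.004, 1.538, 0.003, 1.067, -0.071], TCP at [0.25, -0.6, 0.231] pointing down, gripper open.
Joint ranges: [-2.7, 2.7], [-0.37, 2.16], [-1.27, 1.26], [0.24, 2.4], [-1.31, 4.45], [0.19, 1.91], [-2.76, 2.76]. Speed limits (rad/s): [2.39, 2.39, 3.14, 3.14, 3.14, 3.14, 3.14].

INTERFACE

Orientations are given as a 3x3 rotation matrix whose columns are the frame's x, y, z axes.
In Python, from cell import observe, snapshot, hand_in gives the robot as it stands. The module is installed in compiled form; this text tells all that it offers.
- The arm moves only by the shell command python3 -m jog 'ROWS' [FORCE]. ROWS is JSON, a list of rows, each a list of 7 numbers: the shift along the tool's x, y, z in mm, then the turn, a rotation vector about the tool's x, y, z in degrees, then the closure in counts, from 0 (fully open) to 255 (shut). A call has 1 to 20 rows; each row is the pose to reach, as a shift and turn from the pose commanded when the call began, along the tool's axes at that moment; what a row does not reach only later rows make up. A row lasts 1/10 s, in which the tool goes at most 50 mm and 8.59 degrees, less where a joint would pass 70% of its speed; a pose out of reach is approached as far as the arm can. A call with a gripper value outside its range is refused whole. The fingers move at their own pace and stop on an object; FORCE is the grip in N (left out, the last holds). Time passes only in rows, so rows that repeat a pose let the fingers close. It gives the time, the measured TCP pose, the force and the opening at its end, in the units of the state.
- observe(): the state, without advancing time (a new reading comes with each control period).
- snapshot(name): name is "scene" or "top" or "wrist"; returns a dict with "color" (384x512x3 uint8, blue, green, red), "fov_y" (degrees; the focal length in pixels is half the picture's height over the tangent of half this angle, whatever the lens; pixels are square), "cx", "cy" (the principal point, pixels), "k1" (the pictures are not rectified: a ray, as slopes to the right and down, at radius r is drawn at 1 + k1 r^2 times it, then the intrinsics apply), "world_to_cam" (4x4, takes a point from world to camera coordinates); the wrist camera has in their place "hand_eye" (4x4, takes a point from camera to tool coordinates, whose origin is the TCP and whose axes are the tool frame's). Camera axes: x right, y down, z forward; pixel columns grow to the right and rows downward; lengths in m; the calibration is good to about 2 mm. A picture is of the moment at which its call begins: read the wrist's pose just before it. There is no depth.
- hand_in(): hands the job in, once; it reports no verdict.
The state is a dict: "time_s": time; "joints": joint angles; "qvel": joint speeds; "joint_efforts": joint torques, N m; "tool_pos": TCP position; "tool_rot": TCP orientation; "contact_force": force on the tool from outside, world axes, zero at the start; "ft_torque": the same for the moment, N m; "finger_gap": finger opening in m.
Only numpy, scipy, OpenCV 4.12 (cv2) and the standard library are available. Lean on these libraries where they do the work, as an engineer would, in place of code of your own. Each camera call takes 0.05 s, during which the arm holds its last target. There are 200 camera calls.

TASK

The slim amber bottle has fallen over inside the deep white tote. While it still lies low, slide its base up against the yellow backstop so that it cannot skid, then tip it up inside the tote and leave it standing on its base, wholly on the blue pad. It is glass, so handle it gently; do not lift its base out over the walls, and leave the white jar, the beaker and the wash bottle where they are.

Things in the scene. Friction and masses are not known exactly. Their poses are not given: they have to be found in the camera images.
- tote: Open-topped deep white tote, fixed to the bench. Outside 277 (its x) x 232 (its y) x 106 mm high, walls and floor 6 mm thick: inside 265 x 220 mm, 100 mm deep, flat floor. Origin: centre of its underside, z up. Its -x end has the blue pad on the floor inside and a blue band outside.
- backstop: Guide of the yellow backstop, fixed in the tote. Origin: on the inner floor at the -x end wall, tote y -36 mm; axes as the tote's. It carries the upright yellow plate, 140 mm wide (y) and 60 mm high, whose face towards the bottle lies 10 to 45 mm (x) from this origin: set anew each time and not measured, so see it or feel for it. Stiff: holds against 60 N.
- pad (a point): Centre of the blue pad (a flat colour, no step) on the inner floor of the tote, at floor height. The pad reaches 110 mm along the tote's x, from the inner face of the -x end wall, and across the full inner width.
- bottle: Slim round amber bottle, 175 mm long, 0.15 to 0.3 kg: straight body 42 mm in diameter up to 136 mm from the base, then a black cap, 29 mm in diameter, from 145 to 175 mm. Origin: centre of its flat base; x axis: along the bottle to the cap. Centre of mass about 75 mm up. Starts lying along the tote, base to the blue end, 3 to 58 mm short of the yellow plate.
- neighbour: Upright white jar with a blue cap, 42 mm in diameter, 105 mm high, loose, standing on the blue pad at the tote's +y side. Origin: centre of its underside. Must stay.
- beaker: Loose glass beaker, 70 mm in diameter, 95 mm high, on the bench outside the tote. Origin: centre of its underside. Must stay.
- wash_bottle: Loose white wash bottle with a red collar and a spout, 68 mm in diameter, 185 mm high, on the bench outside the tote. Origin: centre of its underside. Must stay.
Things that resemble listed ones, but are neither listed nor needed, are in the scene too. There is more than one size of the bottle; the one meant has the size given above.

How it is judged:
On the way:
1. the bottle, still low (cap raised less than 30 degrees), presses its base on the yellow backstop with over 1 N (contact force between bottle and backstop above 1 N and angle between bottle's own x axis and vertical above 1.05 rad), for 0.1 s.
At the end, for the whole second after the job is handed in: The bottle stands cap up on the tote's floor (within 4 mm), within 0.06 rad of vertical, base wholly on the blue pad (base centre within 89 mm of the end wall's inner face), released and at rest; the jar is upright, and jar, beaker and wash bottle are within 20 mm of their starts (angle between bottle's own x axis and vertical below 0.06 rad and x of bottle in the frame of tote between -0.1325 and -0.0435 m and y of bottle in the frame of tote between -0.11 and 0.11 m and z of bottle in the frame of tote below 0.01 m and linear speed of bottle below 0.02 m/s and angular speed of bottle below 0.2 rad/s and angle between neighbour's own z axis and vertical below 0.06 rad and distance of each of neighbour, beaker, wash_bottle from where it was at the start of the episode below 0.02 m); the robot touches nothing.
It fails at once if the bottle's base is lifted above the rim of the tote (base centre over 0.106 m above the bench) (height (world z) of bottle above 0.106 m).
It fails at once if the bottle is knocked or pressed against the tote with more than 40 N (contact force between bottle and tote above 40 N).
It fails at once if the jar is tipped by more than 0.25 rad (angle between neighbour's own z axis and vertical above 0.25 rad).
It fails at once if the jar, beaker or wash bottle is pushed more than 20 mm (distance of any of neighbour, beaker, wash_bottle from where it was at the start of the episode above 0.02 m).
It also fails if it takes over 42 s, if anything falls off the work surface, if the arm or the gripper's body presses on something with over 40 N, if the wrist force passes 120 N, or if a joint passes its speed limit or range.

## Working session

There is one attempt and no reset: what is moved stays moved. The work goes in short steps, Python scripts to look and compute and a shell command to move; the robot and the scene stay as the last step left them, time stands still between calls to the robot, and variables do not carry over. Pictures are saved under pics/ and viewed, about 8 in all and at most 12, crops included, and the job is handed in when it is done.

```bash
mkdir -p pics
cat > h.py <<'E'
import numpy as np, cv2
from cell import observe, snapshot, hand_in
def save(n,f):
    o=observe(); s=snapshot(n); cv2.imwrite('pics/'+f+'.png',s['color'])
    s={k:(np.array(v) if not isinstance(v,(int,float,str)) else v) for k,v in s.items()}
    np.save('pics/'+f+'.npy',{'s':s,'o':o},allow_pickle=True); return s,o
def load(f): d=np.load('pics/'+f+'.npy',allow_pickle=True).item(); return d['s'],d['o']
def K(s):
    f=192/np.tan(np.radians(s['fov_y'])/2); return np.array([[f,0,s['cx']],[0,f,s['cy']],[0,0,1.]]),np.array([s['k1'],0,0,0,0.])
def c2w(s,o):
    if 'world_to_cam' in s: return np.linalg.inv(s['world_to_cam'])
    T=np.eye(4);T[:3,:3]=np.array(o['tool_rot']);T[:3,3]=o['tool_pos'];return T@s['hand_eye']
def ray(s,o,px):
    k,d=K(s); n=cv2.undistortPoints(np.array([[px]],float),k,d).ravel(); T=c2w(s,o)
    return T[:3,3],T[:3,:3]@np.array([n[0],n[1],1])
def atz(s,o,px,z):
    c,r=ray(s,o,px); return c+r*(z-c[2])/r[2]
def proj(s,o,P):
    k,d=K(s); W=np.linalg.inv(c2w(s,o)); return cv2.projectPoints(np.atleast_2d(P).astype(float),cv2.Rodrigues(W[:3,:3])[0],W[:3,3],k,d)[0][:,0]
E
python3 - <<'E'
from h import *
for n in('scene','top'):
    s,o=save(n,n+'0'); print(n,s['fov_y'],c2w(s,o)[:3,3].round(3))
print(o)
a=cv2.imread('pics/top0.png');cv2.imwrite('pics/top0b.png',cv2.resize(a,(800,600),interpolation=cv2.INTER_CUBIC))
E
```

```text
scene 42.31549633166998 [ 1.22  -0.219  1.239]
top 45.40266003614957 [ 0.535 -0.04   1.257]
{'time_s': 0.05, 'joints': array([ 1.10979435,  0.53716686, -0.00445725,  1.5388241 ,  0.00261314,
        1.06732418, -0.0712244 ]), 'qvel': array([-0.00044919, -0.00038024, -0.0009828 , -0.00144392, -0.00205912,
       -0.00114071, -0.00040759]), 'joint_efforts': array([ 3.05588888e-03, -5.85108662e+01,  1.05193399e+00, -2.60063177e+01,
        1.23858283e-02,  4.69243605e-03, -1.11051750e-05]), 'tool_pos': array([ 0.24976111, -0.59943343,  0.23043159]), 'tool_rot': array([[-9.23045850e-01, -7.76777708e-04,  3.84689168e-01],
       [-3.84689931e-01,  1.53090148e-03, -9.23044589e-01],
       [ 1.28079243e-04, -9.99998526e-01, -1.71191082e-03]]), 'contact_force': array([ 0.15427661,  0.4761327 , -0.19614549]), 'ft_torque': array([ 0.02502548, -0.02471284,  0.04917063]), 'finger_gap': 0.08532064137742364}
```

View pics/top0b.png

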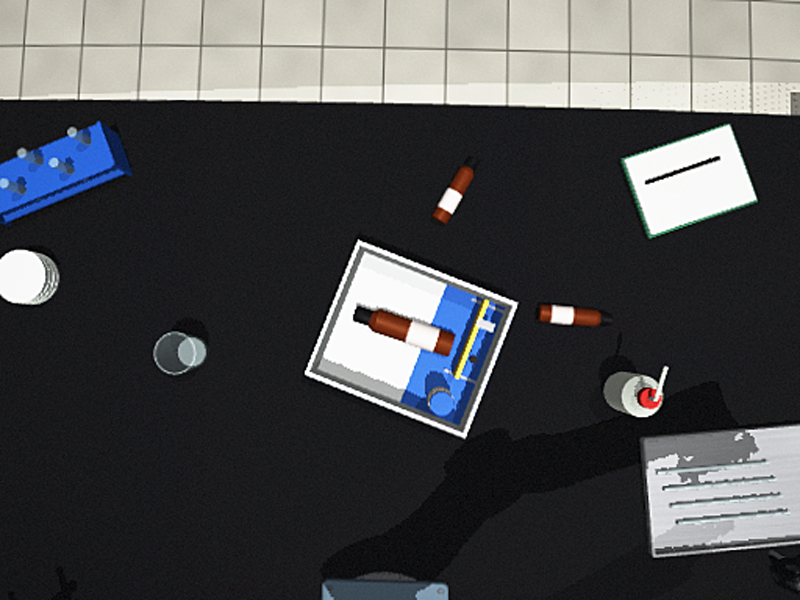

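View pics/scene0.png

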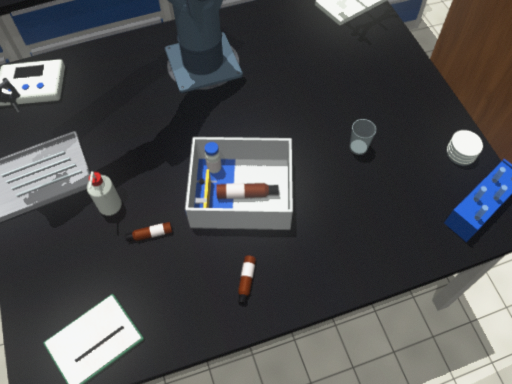

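The top view (800x600 scale) shows the tote with its rim corners at (360,240), (517,303), (466,437) and (306,375). The target bottle runs from its cap at (355,313) to its base at about (452,344). The yellow plate's top edge runs from (485,302) to (457,376), the jar cap is at (441,400), and the +x end is on the left. The scene view agrees. The other two bottles are smaller and lie outside the tote.

Run:
```python
from h import *
s,o=load('top0'); q=lambda x,y,z:atz(s,o,(x*.64,y*.64),z)
C=np.array([q(*p,.106) for p in[(359,240),(518,303),(466,438),(305,375)]]); print(C.round(3))
# order: +x,-y? decide: -x end (right): corners 1,2 ; jar (+y) side: corners 2,3
L=np.array([[.1385,-.116],[-.1385,-.116],[-.1385,.116],[.1385,.116]])
c=C[:,:2].mean(0); H=(C[:,:2]-c).T@L; a=np.arctan2(H[1,0]-H[0,1],H[0,0]+H[1,1]);
R=np.array([[np.cos(a),-np.sin(a)],[np.sin(a),np.cos(a)]]); print('tote',c,np.degrees(a),'res',((C[:,:2]-c)@R-L).round(4))
np.savez('tote.npz',c=c,a=a)
for n,p in dict(cap=(356,313,.027),base=(452,344,.027),baseL=(455,333,.027),baseR=(449,356,.027),pl1=(485,302,.066),pl2=(457,376,.066),jar=(441,400,.111)).items():
    w=q(*p); print(n,w.round(3),((w[:2]-c)@R).round(4))
a2=s['color'][140:290,185:345];cv2.imwrite('pics/c1.png',cv2.resize(a2,(800,750),interpolation=cv2.INTER_CUBIC)[:600])
```

```text
[[ 0.686  0.052  0.106]
 [ 0.59  -0.206  0.106]
 [ 0.373 -0.127  0.106]
 [ 0.467  0.133  0.106]]
tote [ 0.52899299 -0.03675042] 69.81923951365391 res [[-0.0008 -0.001 ]
 [ 0.0008  0.0003]
 [ 0.0002 -0.0002]
 [-0.0002  0.001 ]]
cap [0.571 0.06  0.027] [ 0.1056 -0.0055]
base [ 0.521 -0.105  0.027] [-0.0671 -0.0163]
baseL [ 0.54  -0.11   0.027] [-0.0651 -0.0357]
baseR [ 0.501 -0.101  0.027] [-0.0698  0.0047]
pl1 [ 0.592 -0.157  0.066] [-0.0908 -0.101 ]
pl2 [ 0.469 -0.113  0.066] [-0.092   0.0302]
jar [ 0.433 -0.085  0.111] [-0.0788  0.0737]
```

View pics/c1.png

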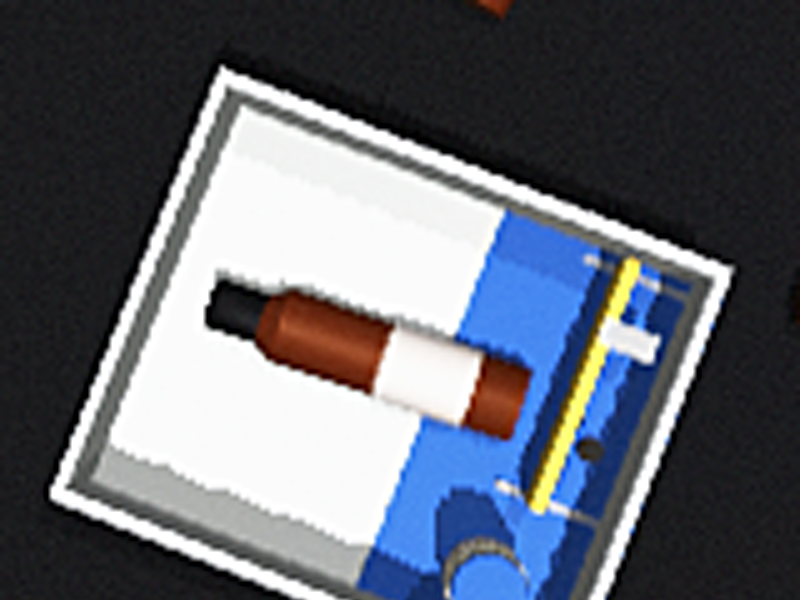

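The crop confirms that the bottle lies base-to-plate with a gap of about 20 mm. The plate face is at about tote x -0.089 and spans the bottle's width. The wash bottle stands behind the blue end, so I'll locate it, then plan the approach and an in-air reach test of the final tilt.

```bash
cat >> h.py <<'E'
T=np.load('tote.npz'); A=float(T['a']); TC=T['c']; YB=np.radians(3.6)
def tw(p): # tote -> world
    c,s=np.cos(A),np.sin(A); return np.array([TC[0]+c*p[0]-s*p[1],TC[1]+s*p[0]+c*p[1],p[2]])
def wt(p):
    c,s=np.cos(A),np.sin(A); d=np.array(p[:2])-TC; return np.array([c*d[0]+s*d[1],-s*d[0]+c*d[1],p[2]])
def Rt(phi,yaw): # tool pitch phi from down (positive: pointing toward bottle +x), yaw = world yaw of bottle axis
    x=np.array([np.cos(yaw),np.sin(yaw),0]); up=np.array([0,0,1.]); z=-np.cross(up,x)  # jaw axis = -bottle y
    y=-np.cos(phi)*up+np.sin(phi)*x; return np.c_[np.cross(y,z),y,z]
def row(gp,R,back=0.019,o=None):
    from scipy.spatial.transform import Rotation as Ro
    o=o or observe(); R0=np.array(o['tool_rot']); tcp=np.array(gp)+R[:,1]*back
    return (R0.T@(tcp-o['tool_pos'])*1e3).round(1).tolist()+np.degrees(Ro.from_matrix(R0.T@R).as_rotvec()).round(1).tolist()
E
python3 - <<'E'
from h import *
s,o=load('top0'); q=lambda x,y,z:atz(s,o,(x*.64,y*.64),z)
for p in[(622,385,.0),(649,398,.15),(665,370,.18)]: w=q(*p);print(w.round(3),wt(w).round(3))
yaw=A+YB
o=observe()
o2=dict(o);print('above', row(tw((.053,-.009,.30)),Rt(0,yaw)))
# second target relative to first pose
g=tw((.053,-.009,.30));R=Rt(0,yaw);o2['tool_rot']=R;o2['tool_pos']=g+R[:,1]*.019
for ph in(63,75): print(ph,row(tw((-.068,-.016,.25)),Rt(np.radians(ph),yaw),o=o2))
E
```

```text
[ 0.455 -0.406  0.   ] [-0.372 -0.058  0.   ]
[ 0.446 -0.405  0.15 ] [-0.374 -0.049  0.15 ]
[ 0.491 -0.419  0.18 ] [-0.372 -0.096  0.18 ]
above [-516.8, -49.9, -444.8, 0.1, -50.8, -0.0]
63 [104.3, 39.6, -0.6, 0.0, 0.0, 63.0]
75 [102.8, 35.9, -0.6, -0.0, 0.0, 75.0]
```

```bash
python3 -m jog '[[0,-50,0,0,0,0,0],[0,-100,0,0,0,0,0],[-517,-80,-445,0,-50.8,0,0],[-517,-80,-445,0,-50.8,0,0],[-517,-80,-445,0,-50.8,0,0],[-517,-80,-445,0,-50.8,0,0],[-517,-80,-445,0,-50.8,0,0],[-517,-80,-445,0,-50.8,0,0],[-517,-80,-445,0,-50.8,0,0],[-517,-80,-445,0,-50.8,0,0],[-517,-80,-445,0,-50.8,0,0],[-517,-80,-445,0,-50.8,0,0],[-517,-80,-445,0,-50.8,0,0],[-517,-80,-445,0,-50.8,0,0],[-517,-80,-445,0,-50.8,0,0],[-517,-80,-445,0,-50.8,0,0],[-517,-50,-445,0,-50.8,0,0],[-517,-50,-445,0,-50.8,0,0],[-517,-50,-445,0,-50.8,0,0]]' 30
python3 - <<'E'
from h import *
print(wt(observe()['tool_pos']),observe()['joints'].round(3)); print(row(tw((-.068,-.016,.25)),Rt(np.radians(68),A+YB)))
E
```

```text
time_s: 2.0
tool_pos: [0.5554, 0.0087, 0.281]
tool_rot: [[-0.286, -0.002, 0.958], [-0.958, -0.001, -0.286], [0.001, -1.0, -0.002]]
contact_force: [0.5, 0.0, -0.2]
finger_gap: 0.0859
[ 0.05178718 -0.0091074   0.28096706] [ 0.296  0.37  -0.504  1.713  0.196  1.111 -0.557]
[102.3, 38.2, -0.5, 0.1, -0.1, 68.1]
```

Now the in-air test of the final tilt.

```bash
python3 -m jog '[[102,38,0,0,0,68,0],[102,38,0,0,0,68,0],[102,38,0,0,0,68,0],[102,38,0,0,0,68,0],[102,38,0,0,0,68,0],[102,38,0,0,0,68,0],[102,38,0,0,0,68,0],[102,38,0,0,0,68,0],[102,38,0,0,0,68,0],[102,38,0,0,0,68,0],[102,38,0,0,0,68,0],[102,38,0,0,0,68,0]]'
python3 - <<'E'
from h import *
o=observe();print(wt(o['tool_pos']),o['joints'].round(3)); y=np.array(o['tool_rot'])[:,1];print('pitch',np.degrees(np.arccos(-y[2])))
print(row(tw((-.068,-.016,.25)),Rt(np.radians(68),A+YB)))
E
```

```text
time_s: 3.2
tool_pos: [0.5276, -0.0871, 0.245]
tool_rot: [[-0.104, 0.263, 0.959], [-0.363, 0.888, -0.283], [-0.926, -0.378, 0.003]]
contact_force: [-0.0, -0.2, 0.4]
finger_gap: 0.0857
[-0.0477291  -0.01604362  0.24501507] [ 1.199  0.857 -0.788  1.791 -0.639  1.122  0.645]
pitch 67.80461263515298
[3.0, -1.6, -1.3, 0.1, 0.2, 0.2]
```

Run:
```python
from h import *
print(row(tw((.053,-.009,.25)),Rt(0,A+YB)))
```

```text
[-25.2, 98.8, -0.5, -0.1, 0.2, -67.8]
```

```bash
python3 -m jog '[[-25,99,0,0,0,-68,0],[-25,99,0,0,0,-68,0],[-25,99,0,0,0,-68,0],[-25,99,0,0,0,-68,0],[-25,99,0,0,0,-68,0],[-25,99,0,0,0,-68,0],[-25,99,0,0,0,-68,0],[-25,99,0,0,0,-68,0],[-25,99,0,0,0,-68,0],[-25,99,0,0,0,-68,0],[-25,99,0,0,0,-68,0]]'
python3 - <<'E'
from h import *
s,o=save('wrist','w1'); print(wt(o['tool_pos']))
def L(x): return tw((-.067+x*np.cos(YB),-.0163+x*np.sin(YB),.027))
print(proj(s,o,[L(0),L(120),L(175)]).round(0).tolist(), 'base/cap predicted px')
cv2.imwrite('pics/w1b.png',cv2.resize(s['color'],(800,600)))
E
```

```text
time_s: 4.3
tool_pos: [0.5555, 0.0081, 0.23]
tool_rot: [[-0.286, 0.001, 0.958], [-0.958, 0.001, -0.286], [-0.001, -1.0, 0.001]]
contact_force: [0.6, -0.6, 0.2]
finger_gap: 0.0852
[ 0.05122788 -0.00946519  0.22998279]
[[256.0, 261.0], [257.0, 460.0], [257.0, 465.0]] base/cap predicted px
```

View pics/w1b.png

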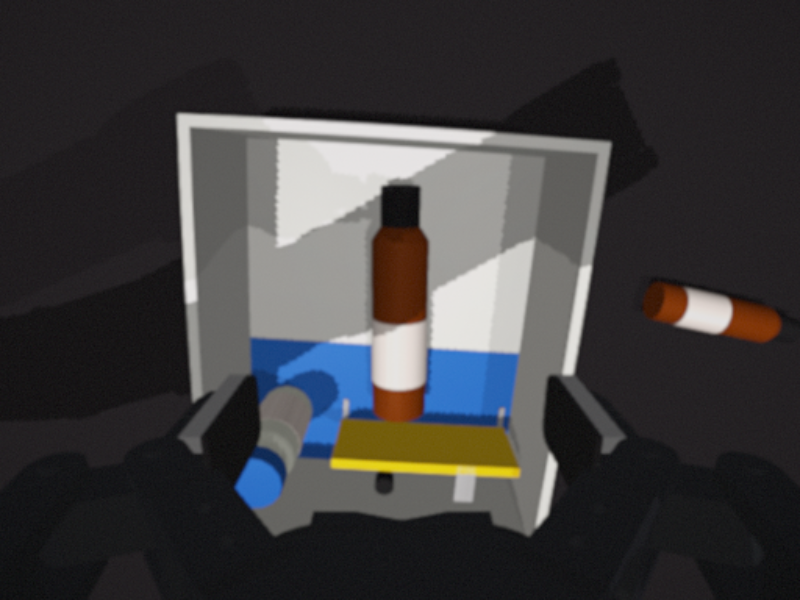

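The wrist view shows the bottle centred between the fingers (column 400, cap at (400,205), base at (399,418)). This matches the prediction, the jar is clear on the left, and the plate runs from (345,420) to (517,430). Descending to grip the body.

```bash
python3 - <<'E'
from h import *
s,o=load('w1')
for p in[(345,421),(430,425),(517,431)]: print('plate foot',wt(atz(s,o,(p[0]*.64,p[1]*.64),.006)).round(4))
for p in[(333,468),(518,474)]: print('plate top back?',wt(atz(s,o,(p[0]*.64,p[1]*.64),.066)).round(4))
print('cap',wt(atz(s,o,(400*.64,186*.64),.034)).round(4))
E
python3 -m jog '[[0,50,0,0,0,0,0],[0,100,0,0,0,0,0],[0,150,0,0,0,0,0],[0,180,0,0,0,0,0],[0,200,0,0,0,0,0],[0,208,0,0,0,0,0],[0,214,0,0,0,0,0],[0,214,0,0,0,0,0],[0,214,0,0,0,0,0]]' 25
```

```text
plate foot [-0.0934  0.029   0.006 ]
plate foot [-0.0927 -0.0441  0.006 ]
plate foot [-0.0943 -0.12    0.006 ]
plate top back? [-0.0987  0.0312  0.066 ]
plate top back? [-0.0958 -0.107   0.066 ]
cap [ 0.1063 -0.006   0.034 ]
time_s: 5.25
tool_pos: [0.5567, 0.0086, 0.0164]
tool_rot: [[-0.286, 0.002, 0.958], [-0.958, 0.0, -0.286], [-0.001, -1.0, 0.002]]
contact_force: [-0.2, 0.2, 0.3]
finger_gap: 0.0854
```

```bash
python3 -m jog '[[0,0,0,0,0,0,255],[0,0,0,0,0,0,255],[0,0,0,0,0,0,255],[0,0,0,0,0,0,255],[0,0,0,0,0,0,255],[0,0,0,0,0,0,255],[0,0,0,0,0,0,255],[0,0,0,0,0,0,255]]' 25
```

```text
time_s: 6.05
tool_pos: [0.5559, 0.0089, 0.0159]
tool_rot: [[-0.285, 0.0, 0.958], [-0.958, -0.0, -0.285], [0.0, -1.0, 0.0]]
contact_force: [-2.4, -0.7, 5.4]
finger_gap: 0.0409
```

```bash
python3 -m jog '[[4,0,0,0,0,0,255],[8,0,0,0,0,0,255],[12,0,0,0,0,0,255],[15,0,0,0,0,0,255],[17,0,0,0,0,0,255],[18,0,0,0,0,0,255],[18,0,0,0,0,0,255]]'
python3 -m jog '[[1,0,0,0,0,0,255],[2,0,0,0,0,0,255],[2,0,0,0,0,0,255]]'
```

```text
time_s: 6.75
tool_pos: [0.5516, -0.0081, 0.0159]
tool_rot: [[-0.285, 0.002, 0.958], [-0.958, 0.001, -0.285], [-0.001, -1.0, 0.002]]
contact_force: [1.1, 3.6, 7.0]
finger_gap: 0.041
time_s: 7.05
tool_pos: [0.5511, -0.0098, 0.0159]
tool_rot: [[-0.285, 0.002, 0.959], [-0.959, 0.001, -0.285], [-0.002, -1.0, 0.002]]
contact_force: [2.5, 4.3, 5.8]
finger_gap: 0.0409
```

```bash
for i in 1 2; do python3 -m jog '[[1,0,0,0,0,0,255],[2,0,0,0,0,0,255],[2,0,0,0,0,0,255]]' | grep -E 'tool_pos|contact'; done
```

```text
tool_pos: [0.5508, -0.0107, 0.016]
contact_force: [1.3, 5.6, 5.0]
tool_pos: [0.5508, -0.0108, 0.016]
contact_force: [2.2, 11.1, 2.3]
```

```bash
python3 -m jog '[[1,0,0,0,0,0,255],[1,0,0,0,0,0,255],[1,0,0,0,0,0,255]]' | grep -E 'time|tool_pos|contact'; python3 -c "
from h import *
s,o=save('wrist','w2');print(wt(o['tool_pos']));cv2.imwrite('pics/w2b.png',s['color'])"
```

```text
time_s: 7.95
tool_pos: [0.5508, -0.0108, 0.016]
contact_force: [4.7, 12.5, 1.3]
[ 0.03184335 -0.0115384   0.01598573]
```

View pics/w2b.png

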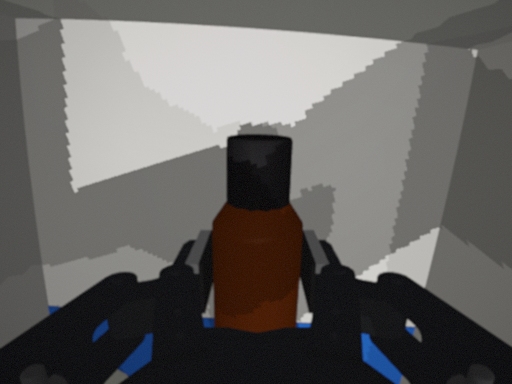

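The picture shows the bottle held between the pads and the cap at (260,170), in line with the tool. The arm stalled at 12.5 N against the plate, so the pressing step is done. Next I release and regrip on the cap, with the tool leaning 12° towards the cap end.

```bash
python3 -m jog '[[-2,0,0,0,0,0,255],[-4,0,0,0,0,0,255],[-4,0,0,0,0,0,0],[-4,0,0,0,0,0,0],[-4,0,0,0,0,0,0],[-4,0,0,0,0,0,0],[-4,0,0,0,0,0,0]]'
python3 - <<'E'
from h import *
s,o=load('w2'); print('cap',wt(atz(s,o,(260,135),.0415)))
o=observe(); yaw=A+YB; d=.155; g=tw((-.0885+d*np.cos(YB),-.0175+d*np.sin(YB),.032))
print(wt(o['tool_pos']),row(g,Rt(np.radians(-12),yaw)))
E
```

```text
time_s: 8.7
tool_pos: [0.5495, -0.0117, 0.0152]
tool_rot: [[-0.286, -0.001, 0.958], [-0.958, -0.0, -0.286], [0.0, -1.0, -0.0]]
contact_force: [-0.4, -1.0, 0.5]
finger_gap: 0.0852
cap [ 0.08862182 -0.00943138  0.0415    ]
[ 0.03064216 -0.01062408  0.01518992] [-31.7, 1.8, -0.6, 0.0, -0.0, -12.0]
```

```bash
python3 -m jog '[[-10,0,0,0,0,-4,0],[-20,0,0,0,0,-8,0],[-34,1,0,0,0,-12,0],[-34,1,0,0,0,-12,0],[-34,1,0,0,0,-12,0]]'
python3 -m jog '[[0,0,0,0,0,0,255],[0,0,0,0,0,0,255],[0,0,0,0,0,0,255],[0,0,0,0,0,0,255],[0,0,0,0,0,0,255],[0,0,0,0,0,0,255],[0,0,0,0,0,0,255],[0,0,0,0,0,0,255],[0,0,0,0,0,0,255],[0,0,0,0,0,0,255]]' 50
python3 - <<'E'
from h import *
o=observe(); R=np.array(o['tool_rot']);g=o['tool_pos']-.019*R[:,1];print('grasp',wt(g),np.degrees(np.arcsin((R[:,1]@tw((1,0,0))-R[:,1]@tw((0,0,0))))))
E
```

```text
time_s: 9.2
tool_pos: [0.5594, 0.0224, 0.0141]
tool_rot: [[-0.277, -0.059, 0.959], [-0.938, -0.199, -0.283], [0.208, -0.978, -0.001]]
contact_force: [-0.4, -1.0, 0.3]
finger_gap: 0.0855
time_s: 10.2
tool_pos: [0.5597, 0.0207, 0.0146]
tool_rot: [[-0.279, -0.059, 0.958], [-0.937, -0.2, -0.286], [0.209, -0.978, 0.0]]
contact_force: [0.3, -3.9, 5.7]
finger_gap: 0.0278
grasp [ 0.06844418 -0.00872957  0.03314108] -12.015383136958029
```

The cap is gripped (27.8 mm opening). I'll work out the tilt path in two parts: pitch up to about 70°, then finish upright while swinging the hand's heading away from the wash bottle.

```bash
cat >> h.py <<'E'
def tgt(th,yawt,bx,by,bz,d=.156,h=.006,off=12): # base centre pose (tote), elevation th deg, bottle yaw in tote deg
    t=np.radians(th);y=np.radians(yawt); r=d*np.cos(t)-h*np.sin(t); z=d*np.sin(t)+h*np.cos(t)
    return tw((bx+r*np.cos(y),by+r*np.sin(y),bz+z)), Rt(np.radians(th-off),A+y)
E
python3 - <<'E'
from h import *
o=observe()
for th in(0,4,12,20,28,36,44,52,60,68):
    t=np.radians(th); print(th,row(*tgt(th,3.6,-.083+.021*np.sin(t),-.0175,.006+.006+.021*np.cos(t)),o=o))
E
```

```text
0 [-3.0, -6.6, -0.8, -0.0, -0.0, 0.0]
4 [-2.7, -17.4, -0.7, -0.0, -0.0, 4.0]
12 [-0.0, -38.1, -0.5, -0.0, -0.0, 12.0]
20 [5.5, -57.5, -0.3, -0.0, -0.0, 20.0]
28 [13.7, -75.0, -0.1, -0.0, -0.0, 28.0]
36 [24.4, -90.5, 0.1, -0.0, -0.0, 36.0]
44 [37.5, -103.6, 0.2, -0.0, -0.0, 44.0]
52 [52.6, -114.0, 0.3, -0.0, -0.0, 52.0]
60 [69.5, -121.5, 0.4, -0.0, -0.0, 60.0]
68 [87.9, -126.0, 0.5, -0.0, -0.0, 68.0]
```

```bash
python3 -m jog '[[-3,-3,0,0,0,0,255],[-3,-7,0,0,0,0,255],[-3,-12,0,0,0,2,255],[-3,-17,0,0,0,4,255],[-1.5,-28,0,0,0,8,255],[0,-38,0,0,0,12,255],[3,-48,0,0,0,16,255],[5.5,-57.5,0,0,0,20,255],[9.5,-66,0,0,0,24,255],[13.7,-75,0,0,0,28,255],[13.7,-75,0,0,0,28,255]]'
python3 -c "
from h import *
s,o=save('scene','s2');c=s['color'][110:250,150:330];cv2.imwrite('pics/s2c.png',cv2.resize(c,(720,560),interpolation=cv2.INTER_CUBIC))"
```

```text
time_s: 11.3
tool_pos: [0.5601, 0.02, 0.0906]
tool_rot: [[-0.28, 0.08, 0.957], [-0.92, 0.264, -0.291], [-0.276, -0.961, -0.0]]
contact_force: [-0.1, -1.6, -2.0]
finger_gap: 0.0276
```

View pics/s2c.png

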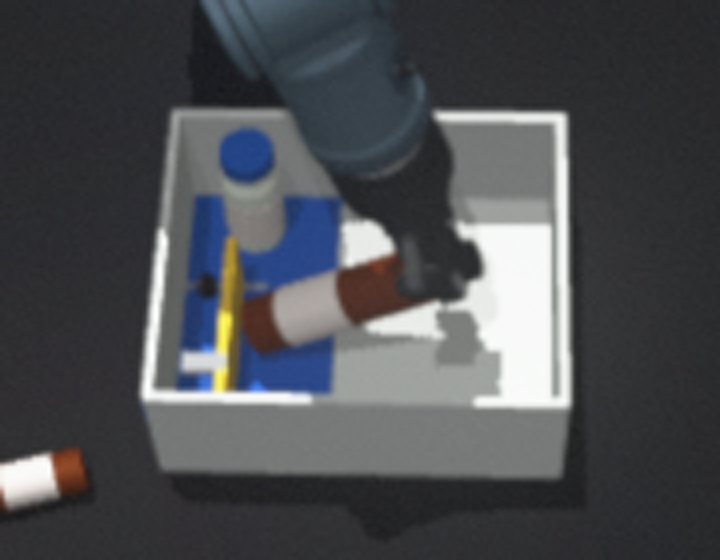

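The bottle is rising with the gripper, its base is near the plate and the jar is undisturbed. I'll continue.

Run:
```python
from h import *
o=observe()
for th,yw in((34,3.6),(42,3.6),(50,0),(56,-4),(62,-9),(68,-14)):
    t=np.radians(th); print(th,row(*tgt(th,yw,-.081+.021*np.sin(t),-.0175,.006+.008+.021*np.cos(t)),o=o))
```

```text
34 [-2.2, -15.6, 0.2, -0.0, -0.2, 6.0]
42 [2.4, -33.6, 0.3, -0.0, -0.2, 14.0]
50 [10.3, -50.3, 7.2, 1.6, 3.0, 22.0]
56 [18.6, -61.9, 13.2, 3.8, 6.5, 28.0]
62 [29.1, -72.6, 18.7, 6.9, 10.5, 33.9]
68 [41.0, -82.2, 21.6, 10.5, 14.4, 39.7]
```

```bash
python3 -m jog '[[-2,-8,0,0,0,3,255],[-2,-16,0,0,0,6,255],[0,-25,0,0,0,10,255],[2.4,-34,0,0,0,14,255],[6,-42,4,0.8,1.5,18,255],[10.3,-50,7,1.6,3,22,255],[14.5,-56,10,2.7,4.8,25,255],[18.6,-62,13,3.8,6.5,28,255],[24,-67,16,5.3,8.5,31,255],[29,-72.6,18.7,6.9,10.5,34,255],[35,-77.5,20.3,8.7,12.5,37,255],[41,-82,21.6,10.5,14.4,39.7,255],[41,-82,21.6,10.5,14.4,39.7,255],[41,-82,21.6,10.5,14.4,39.7,255]]'
python3 - <<'E'
from h import *
o=observe();print(o['joints'].round(2))
for th,yw in((72,-19),(78,-24),(84,-28),(90,-30)):
    t=np.radians(th); print(th,row(*tgt(th,yw,-.081+.021*np.sin(t),-.0175,.006+.008+.021*np.cos(t)),o=o))
s,o=save('scene','s3');c=s['color'][110:250,150:330];cv2.imwrite('pics/s3c.png',cv2.resize(c,(720,560),interpolation=cv2.INTER_CUBIC))
E
```

```text
time_s: 12.75
tool_pos: [0.5632, -0.0407, 0.1577]
tool_rot: [[-0.312, 0.462, 0.83], [-0.464, 0.688, -0.557], [-0.829, -0.56, -0.001]]
contact_force: [0.9, 0.4, -1.6]
finger_gap: 0.0274
[ 1.3   0.99 -1.08  2.02 -0.35  0.44  0.26]
72 [4.0, -12.1, 6.3, 4.5, 2.8, 4.0]
78 [9.6, -26.3, 8.5, 9.0, 5.0, 10.0]
84 [16.9, -39.9, 7.6, 12.9, 6.3, 16.0]
90 [25.5, -52.6, 4.1, 15.1, 6.4, 21.9]
```

View pics/s3c.png

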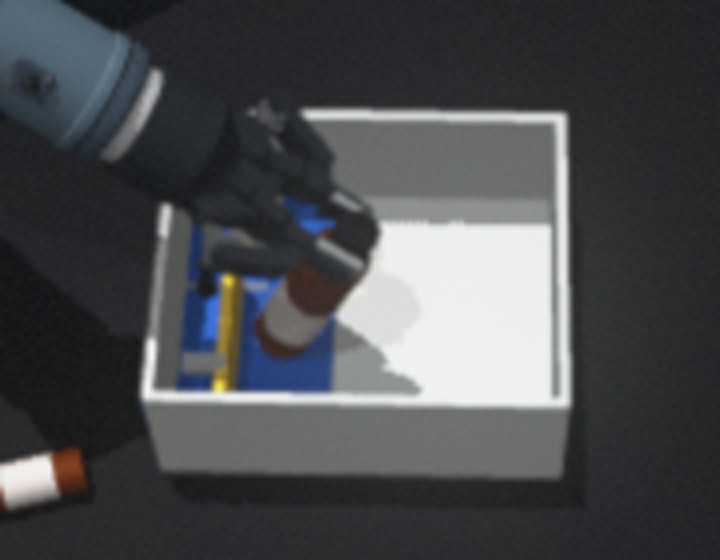

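```bash
python3 -m jog '[[2,-6,3,2.2,1.4,2,255],[4,-12,6.3,4.5,2.8,4,255],[6.5,-19,7.5,6.8,3.9,7,255],[9.6,-26,8.5,9,5,10,255],[9.6,-26,8.5,9,5,10,255]]'
python3 - <<'E'
from h import *
o=observe();print(o['joints'].round(2))
for th,yw in((84,-24),(90,-24),(87,-27)):
    t=np.radians(th); print(th,row(*tgt(th,yw,-.081+.021*np.sin(t),-.0175,.006+.008+.021*np.cos(t)),o=o))
E
```

```text
time_s: 13.3
tool_pos: [0.5545, -0.0691, 0.1633]
tool_rot: [[-0.286, 0.638, 0.715], [-0.288, 0.654, -0.699], [-0.914, -0.406, -0.003]]
contact_force: [0.3, -0.5, -1.9]
finger_gap: 0.0274
[ 1.51  1.2  -1.19  2.12 -0.4   0.28  0.38]
84 [3.1, -13.9, -0.4, -0.1, -0.2, 5.9]
90 [9.5, -28.2, -0.4, -0.1, -0.2, 11.9]
87 [6.1, -21.1, 0.7, 2.7, 0.8, 9.0]
```

Run:
```python
from h import *
o=observe()
for th,yw in((80,-19),(84,-14),(88,-10)):
    t=np.radians(th); print(th,row(*tgt(th,yw,-.081+.021*np.sin(t),-.0175,.006+.008+.021*np.cos(t)),o=o))
```

```text
80 [-0.1, -4.3, -3.7, -4.7, -2.2, 1.9]
84 [3.3, -14.3, -5.3, -9.4, -3.8, 5.9]
88 [7.4, -24.0, -4.7, -13.4, -4.8, 9.9]
```

```bash
python3 -m jog '[[0,-4,-3.7,-4.7,-2.2,2,255],[1.5,-9,-4.6,-7,-3,4,255],[3.3,-14,-5.3,-9.4,-3.8,6,255],[5.3,-19,-5,-11.4,-4.3,8,255],[7.4,-24,-4.7,-13.4,-4.8,10,255],[7.4,-24,-4.7,-13.4,-4.8,10,255],[7.4,-24,-4.7,-13.4,-4.8,10,255]]'
python3 - <<'E'
from h import *
o=observe();R=np.array(o['tool_rot']);print(o['joints'].round(2),wt(o['tool_pos']-.019*R[:,1]))
s,o=save('scene','s4');k=s['color'];cv2.imwrite('pics/s4c.png',cv2.resize(k[110:250,80:280],(800,560),interpolation=cv2.INTER_CUBIC))
E
```

```text
time_s: 14.0
tool_pos: [0.5351, -0.0831, 0.168]
tool_rot: [[-0.118, 0.486, 0.866], [-0.213, 0.839, -0.5], [-0.97, -0.243, 0.004]]
contact_force: [0.7, -0.4, -1.5]
finger_gap: 0.0275
[ 1.51  1.32 -1.14  1.92 -0.31  0.7   0.47] [-0.05952925 -0.01851389  0.1725732 ]
```

View pics/s4c.png

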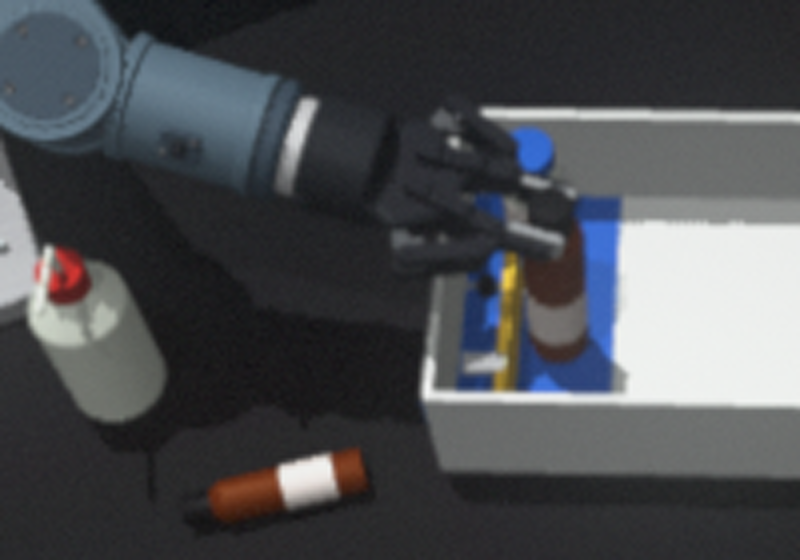

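The arm is well clear of the wash bottle (red collar at about (60,275) in the crop). The bottle stands nearly upright between the plate and the pad edge, its base near (557,352), and the jar is upright behind it. I'll lower it while taking out the last 2°.

Run:
```python
from h import *
s,o=load('s4')
P=[tw((-.0595,-.0175,z)) for z in(.014,.05,.159,.189)]
print((( proj(s,o,P)-[80,110])*4).round(0).tolist())
o=observe(); print(row(*tgt(90,-10,-.060,-.0175,.009),o=o), (np.array(o['tool_rot']).T@[0,0,-1]).round(2))
```

```text
[[552.0, 336.0], [549.0, 310.0], [537.0, 225.0], [533.0, 200.0]]
[8.5, -4.7, -0.4, 0.1, 0.3, 2.1] [ 0.97  0.24 -0.  ]
```

```bash
python3 -m jog '[[2.5,-3,0,0,0,1.5,255],[5,-6.5,0,0,0,3,255],[7,-6.5,0,0,0,3,255],[8,-6.5,0,0,0,3,255],[8,-6.5,0,0,0,3,255]]'
for i in 1 2 ; do python3 -m jog '[[1,0.2,0,0,0,0,255],[2,0.4,0,0,0,0,255],[2,0.4,0,0,0,0,255]]' | grep -E 'pos|contact'; done
```

```text
time_s: 14.55
tool_pos: [0.5302, -0.091, 0.1614]
tool_rot: [[-0.092, 0.493, 0.865], [-0.165, 0.849, -0.502], [-0.982, -0.189, 0.003]]
contact_force: [0.6, -0.5, -2.7]
finger_gap: 0.028
tool_pos: [0.5302, -0.0909, 0.1594]
contact_force: [-1.3, 0.2, -2.1]
tool_pos: [0.5304, -0.0907, 0.158]
contact_force: [0.2, 0.6, 2.1]
```

Floor contact is felt: the vertical force went from -2 to +2 N at the expected height. I'll ease the grip and open gradually.

```bash
python3 -m jog '[[0,0,0,0,0,0,255],[0,0,0,0,0,0,255],[0,0,0,0,0,0,170],[0,0,0,0,0,0,165],[0,0,0,0,0,0,160],[0,0,0,0,0,0,155],[0,0,0,0,0,0,150],[0,0,0,0,0,0,140],[0,0,0,0,0,0,120],[0,0,0,0,0,0,100],[0,0,0,0,0,0,70],[0,0,0,0,0,0,40],[0,0,0,0,0,0,40]]' 20
python3 -c "
from h import *
s,o=save('scene','s5');k=s['color'];cv2.imwrite('pics/s5c.png',cv2.resize(k[110:250,130:280],(750,700),interpolation=cv2.INTER_CUBIC)[:600])
P=[tw((-.0595,-.0175,z)) for z in(.006,.151,.181)];print(((proj(s,o,P)-[130,110])*5).round().tolist())"
```

```text
time_s: 16.45
tool_pos: [0.5302, -0.0909, 0.1574]
tool_rot: [[-0.092, 0.493, 0.865], [-0.166, 0.849, -0.502], [-0.982, -0.19, 0.004]]
contact_force: [0.5, -0.7, -0.1]
finger_gap: 0.0722
[[441.0, 427.0], [422.0, 290.0], [417.0, 258.0]]
```

View pics/s5c.png

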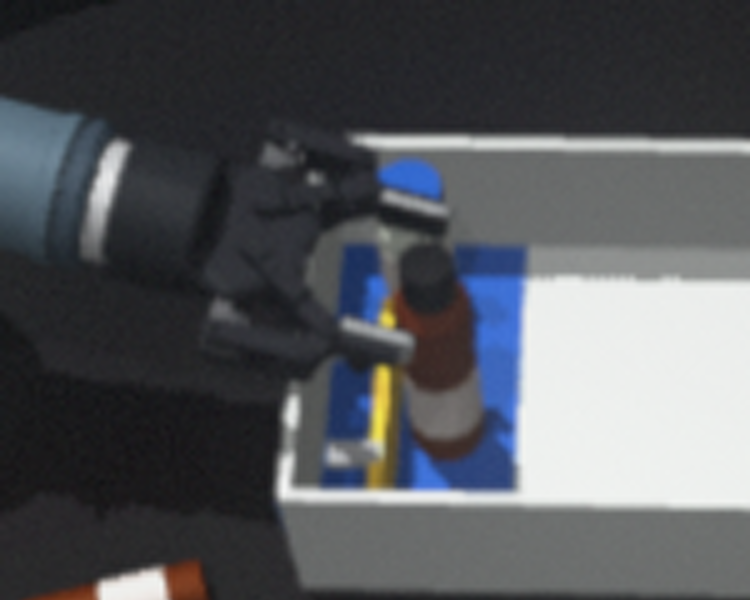

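The bottle stands upright on the pad, base at about (448,440), clear of the plate and fingers. The jar is upright behind it. I'll back the hand out along its axis, then raise it.

```bash
python3 -m jog '[[0,-10,0,0,0,0,40],[0,-25,0,0,0,0,40],[0,-40,0,0,0,0,40],[0,-55,0,0,0,0,40],[-10,-65,0,0,0,0,40],[-40,-75,0,0,0,0,40],[-80,-80,0,0,0,0,40],[-120,-80,0,0,0,0,40],[-120,-80,0,0,0,0,40],[-120,-80,0,0,0,0,40],[-120,-80,0,0,0,0,40],[-120,-80,0,0,0,0,40],[-120,-80,0,0,0,0,40]]'
python3 - <<'E'
from h import *
s,o=save('top','t6');k=cv2.resize(s['color'],(800,600),interpolation=cv2.INTER_CUBIC)[200:480,280:700]
s2,_=save('scene','s6');k2=cv2.resize(s2['color'][110:250,80:300],(660,420),interpolation=cv2.INTER_CUBIC)
im=np.zeros((600,800,3),np.uint8); im[:420//1*1][:k2.shape[0],:k2.shape[1]]=k2[:420]; a=cv2.resize(k,(270,180)); im[420:,:270]=a; cv2.imwrite('pics/f6.png',im)
P=[tw((-.0595,-.0175,z)) for z in(.006,.151,.181)];print(((proj(s2,o,P)-[80,110])*3).round().tolist())
E
```

```text
time_s: 17.8
tool_pos: [0.5017, -0.1391, 0.2897]
tool_rot: [[-0.093, 0.493, 0.865], [-0.164, 0.849, -0.502], [-0.982, -0.189, 0.002]]
contact_force: [0.1, -0.1, 0.3]
finger_gap: 0.0717
[[415.0, 256.0], [403.0, 174.0], [400.0, 155.0]]
```

View pics/f6.png

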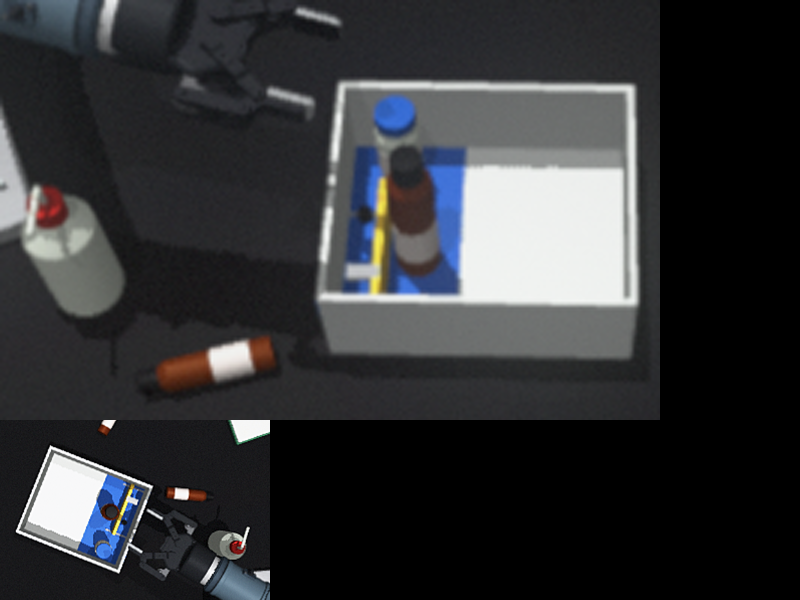

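The bottle stands vertical: its base is at (417,262) and cap top at (405,152), and its lean matches the projected vertical. It is wholly on the blue pad, the jar and wash bottle look unmoved, and the robot is clear. Handing in.

Run:
```python
from h import *
a=load('scene0')[0]['color'];b=load('s6')[0]['color']
for n,(x0,x1,y0,y1) in dict(jarcap=(200,225,140,160),beaker=(345,380,115,158),wash=(88,122,170,216)).items():
    f=[cv2.cvtColor(i[y0:y1,x0:x1],cv2.COLOR_BGR2GRAY).astype(np.float32) for i in(a,b)]; print(n,cv2.phaseCorrelate(*f))
hand_in()
```

```text
jarcap ((0.30865037199022183, -0.23675687696773373), 0.9366463348865509)
beaker ((0.0118926945408937, 0.46649843611056596), 0.9896037028159624)
wash ((0.17272433400320253, 0.28440122116307265), 0.8184463194123021)
the job is handed in; nothing more can be done
```

The bottle is standing upright on the blue pad and the job is handed in at about 18 s of robot time; `hand_in()` gives no verdict.

- **Pressing on the backstop:** I gripped the lying bottle by its body and slid it about 20 mm until its base met the yellow plate. The arm stalled there with about 12 N at the wrist for over 0.3 s, while the bottle was still flat. I had no direct reading of the force between bottle and plate.
- **Tipping up:** I regripped it by the cap and tipped it up inside the tote. Its base stayed a few millimetres clear of the floor and plate and well below the rim. I swung the hand away from the wash bottle, lowered the base until floor contact showed (about 4 N change), opened gently and backed out.

**Last checks:**
- **Bottle:** In the final pictures its axis matches a projected vertical to within about a degree by eye. The base centre is near tote x -0.06, inside the -0.1325 to -0.0435 limits.
- **Jar, beaker and wash bottle:** They shifted under 0.5 pixel in the scene picture, which is about 1.5 mm.
- **Robot:** The hand is clear of everything and reads no contact force.

No check failed or disagreed by more than the roughly 2–5 mm spread in the plate position between the first pictures and the feel of contact.

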